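# Lock the split cheese hoop with the extension bar

## Robot

A 7-joint arm with a two-finger parallel gripper is mounted at the origin on the work surface. World frame = base frame: x ahead of the robot, y to its left, z up, the work surface at z = 0. Lengths are in m, angles in rad, forces in N, time in s.
With the tool pointing down it reaches from about 0.4 to 0.9 m from the base axis. Payload 5.6 kg.
Tool frame: the origin (TCP) lies between the finger pads; the fingertips stand 11 mm ahead of it and the grasp point (between the pads) lies 8 mm behind it; z points along the fingers, y is the line along which they close (so a half turn about z gives the same grasp; the last joint's range is limited). The gripper opens to 92 mm and grips with 3 to 60 N. Pads are 20 mm wide; open, the fingers measure 128 mm over their backs; the gripper's body (75 mm by 189 mm) begins 69 mm behind the grasp point.
Start: joints at [1.186, 0.468, -0.012, 1.603, 0.006, 1.071, -0.056], TCP at [0.218, -0.612, 0.226] pointing down, gripper open.
Joint ranges: [-2.53, 2.53], [-0.31, 2.02], [-1.57, 1.55], [0.28, 2.44], [-1.29, 4.43], [0.15, 1.84], [-2.92, 2.92]. Speed limits (rad/s): [2.57, 2.57, 3.14, 3.14, 3.14, 3.14, 3.14].

## Interface

Orientations are given as a unit quaternion [w, x, y, z].
In Python, from station import * gives the robot as it stands. The module is installed in compiled form; this text tells all that it offers.
- The arm moves only by the shell command python3 -m inch 'ROWS' [OPENING] [FORCE]. ROWS is a JSON object of lists of equal length, an entry for each row: "delta_pos": the shift along the tool's x, y, z in m, a list of three; "dr": the turn, a rotation vector about the tool's x, y, z in degrees, a list of three. In form: {"delta_pos": [[tx, ty, tz], ...], "dr": [[wx, wy, wz], ...]}. A call has 1 to 20 rows; each row shifts and turns the commanded pose from where the row before left it, along the tool's axes as they then stand; what a row does not reach is not made up. A row lasts 1/12 s, in which the tool goes at most 41.7 mm and 7.16 degrees, less where a joint would pass 70% of its speed; a pose out of reach is approached as far as the arm can. A call with a gripper value outside its range is refused whole. OPENING is the opening, from 0 (shut) to 1 (fully open), set as the call begins (- or left out, the last holds). The fingers move at their own pace and stop on an object; FORCE is the grip in N (left out, the last holds). Time passes only in rows, so rows that do not move let the fingers close. It gives the time, the measured TCP pose, the force, the opening and the grip force at its end, in the units of the state.
- state(): the state, without advancing time (a new reading comes with each control period).
- grab_frame(name): name is "side" or "top" or "wrist"; returns the picture (384x512x3 uint8, red, green, blue); there is no depth.
- camera_model(name): a dict with "intrinsics" (3x3 intrinsics, pixels), "k1" (the pictures are not rectified: a ray, as slopes to the right and down, at radius r is drawn at 1 + k1 r^2 times it, then the intrinsics apply), "R" (3x3) and "t" (3): a world point X has camera coordinates R X + t; the wrist camera has in their place "tool_from_camera" (4x4, takes a point from camera to tool coordinates, whose origin is the TCP and whose axes are the flange's). Camera axes: x right, y down, z forward; pixel columns grow to the right and rows downward; lengths in m; the calibration is good to about 2 mm. A picture is of the moment at which its call begins: read the wrist's pose just before it. camera_model takes no time and is no camera call.
- hand_in(): hands the job in; it is judged then, once.
The state is a dict: "t": time; "joint_positions": joint angles; "qvel": joint speeds; "tau": joint torques, N m; "tcp_pos": TCP position; "ee_rot": TCP orientation; "force": force on the tool from outside, world axes, zero at the start; "ft_torque": the same for the moment, N m; "gripper_width": finger opening in m; "grip_force": force on a finger pad.
Only numpy, scipy, OpenCV 4.12 (cv2) and the standard library are available. Lean on these libraries where they do the work, as an engineer would, in place of code of your own. Each camera call takes 0.05 s, during which the arm holds its last target. There are 200 camera calls.

## Task

Slip the hollow end of the blue-handled extension bar down over the red clamp lever of the cheese hoop and swing the lever with it, past its dead point, until the clamp is fully shut. Then lift the bar off and lay it flat and the same way up, without dropping it, inside the green tray. Do not touch the lever with the gripper or the arm, only with the bar, and leave the cheeses and other goods where they are.

Things in the scene. Friction and masses are not known exactly. Their poses are not given: they have to be found in the camera images.
- clamp_pivot (a point): Vertical pivot pin of the over-centre clamp, at the lever's mid-height (108 mm above the counter). It sits on a steel bracket on the wall of the cheese hoop (fixed steel ring, 180 mm across, top at 100 mm, on a round wooden board 240 mm across, 20 mm thick; the ring's centre is 125 mm from the pivot along this point's +y axis). The axes are the hoop's: z up. The open lever points along -y, the shut lever almost along -x.
- lever_stub (a point): Point on the red clamp lever where the middle of the bar's shoe belongs: 55 mm from the pivot along the lever, at its mid-height. x points outward along the lever, z up. The lever is a flat upright strip 9 mm thick, 16 mm high (100 to 116 mm above the counter), reaching 85 mm from the pivot, with a hub 22 mm across and 20 mm high at the pivot. It swings level, about the vertical pivot.
- clamp_lever (a joint): Angle of the clamp lever (rad): 0 wide open, 1.55 fully shut against its stop; seen from above it shuts clockwise (yaw of the lever = yaw of the hoop - 1.571 - angle). It starts at 0. A stiff spring resists with about 0.5 N m at 0.1, 1.5 N m at its worst between 0.4 and 0.7, easing to nothing at the dead point at 1.35, beyond which it snaps shut and stays, held by about 0.5 N m. Short of the dead point it springs back open when let go.
- bar_grip (a point): Grip point of the loose extension bar, half-way up its blue handle; x points along the bar towards its hollow steel shoe, z up. The bar is 210 mm long, 28 mm high over all, about 0.35 kg, and starts flat on the counter, shoe mouth down, this point 14 mm above the counter. The handle is a flat-sided rod 16 mm wide and 28 mm high, 135 mm long: from 80 mm behind this point to 55 mm ahead of it, where the shoe begins.
- bar_shoe (a point): Middle of the hollow of the bar's shoe: the spot that lies on lever_stub when the shoe sits fully down on the lever. It is 92.5 mm ahead of bar_grip (+x) and 2 mm lower. The shoe is an upside-down channel, 75 mm long, 28 mm wide outside, open below and at its front end: slot 18 mm wide and 20 mm deep (roof 8 mm thick, roof underside 8 mm above this point, mouth 12 mm below it).
- tray_in (a point): Centre of the inner floor (4 mm above the counter) of the fixed green tool tray: outside 145 mm along its x, 280 mm along its y (long side), 20 mm high, walls 4 mm.
- bar: The extension bar as a whole; origin at the middle of its length on its underside, 25 mm ahead (+x) of bar_grip and 14 mm below it; x along the bar towards the shoe.
- wheel_a: Bystander: woven-rind cheese wheel, 120 mm across, 50 mm high; origin at the underside's centre.
- wheel_b: Bystander: woven-rind cheese wheel, 120 mm across, 50 mm high; origin at the underside's centre.
- wheel_c: Bystander: smaller cheese wheel, 110 mm across, 45 mm high; origin at the underside's centre.
- cheese_block: Bystander: yellow cheese block 60 x 90 x 60 mm; origin at the underside's centre.
- olive_jar: Bystander: green jar with yellow cap, 60 mm across, 100 mm high; origin at the underside's centre.
- sample_bowl: Bystander: white bowl 110 mm across, 45 mm high; origin at the underside's centre.
- spreader: Bystander: spatula 250 mm long lying on the counter; origin near its middle.
Mind the look-alikes: they are no part of the job. What is meant by the bar is not turquoise, and is the larger of those in its own colour.

How it is judged:
By the outcome, as a careful person would: the job done as asked, in the order asked, and still so for the second after the job is handed in, with the robot touching nothing.
It also fails if it takes over 58 s, if anything falls off the work surface, if the arm or the gripper's body presses on something with over 40 N, if the wrist force passes 120 N, or if a joint passes its speed limit or range.

## Working session

There is one attempt and no reset: what is moved stays moved. The work goes in short steps, Python scripts to look and compute and a shell command to move; the robot and the scene stay as the last step left them, time stands still between calls to the robot, and variables do not carry over. Pictures are saved under pics/ and viewed, at most 11 in all, crops included, and the job is handed in when it is done.

```bash
mkdir -p pics
cat > h.py <<'E'
import numpy as np, cv2
from station import *
from scipy.spatial.transform import Rotation as Ro
def rot(q): return Ro.from_quat([q[1],q[2],q[3],q[0]])
def cam(name,s=None):
    m=camera_model(name)
    if name=='wrist':
        s=s or state(); T=np.eye(4);T[:3,:3]=rot(s['ee_rot']).as_matrix();T[:3,3]=s['tcp_pos']
        W=T@np.array(m['tool_from_camera']); R=W[:3,:3].T; t=-R@W[:3,3]
    else: R=np.array(m['R']);t=np.array(m['t'])
    return np.array(m['intrinsics']),m['k1'],R,t
def ray(c,px):
    K,k,R,t=c
    d=(np.atleast_2d(px)-K[:2,2])/[K[0,0],K[1,1]]
    u=d.copy()
    for _ in range(20): u=d/(1+k*(u**2).sum(1,keepdims=True))
    v=np.c_[u,np.ones(len(u))]@R
    return -R.T@t,v
def plane(c,px,z):
    o,v=ray(c,px); return o+v*((z-o[2])/v[:,2:3])
def proj(c,X):
    K,k,R,t=c
    p=np.atleast_2d(X)@R.T+t;u=p[:,:2]/p[:,2:]
    u=u*(1+k*(u**2).sum(1,keepdims=True)); return u*[K[0,0],K[1,1]]+K[:2,2]
def snap(name,fn):
    s=state();f=grab_frame(name);cv2.imwrite('pics/'+fn,f[:,:,::-1]);return s,f
E
python3 - <<'E'
from h import *
print(state())
for n in('top','side'): snap(n,n+'0.png'); print(camera_model(n))
print(camera_model('wrist'))
E
```

```text
{'t': 0.0, 'joint_positions': array([ 1.18598369,  0.46836242, -0.01158779,  1.60363292,  0.00603417,
        1.07139878, -0.05626976]), 'qvel': array([ 0.00053637,  0.00116901,  0.00075109,  0.00076567,  0.00060408,
        0.00014667, -0.00118205]), 'tau': array([-2.14885899e-04, -5.20568025e+01, -1.27235579e-02, -2.43751180e+01,
       -5.67623635e-02,  1.71008863e-02,  1.17971781e-04]), 'tcp_pos': array([ 0.21760277, -0.61188905,  0.22464606]), 'ee_rot': array([-8.53882867e-04,  9.85433255e-01,  1.70060337e-01, -2.28765527e-04]), 'force': array([0.3310225 , 0.09450372, 0.58846699]), 'ft_torque': array([ 0.05191729, -0.03803647, -0.00109651]), 'grip_force': 0.0, 'gripper_width': 0.09183418695210326}
{'intrinsics': array([[439.68206579,   0.        , 260.0840856 ],
       [  0.        , 439.68206579, 193.99507445],
       [  0.        ,   0.        ,   1.        ]]), 'k1': -0.10624030359646677, 'R': array([[-0.03785808, -0.99927296, -0.00450854],
       [-0.97881541,  0.03799076, -0.2011892 ],
       [ 0.20121421, -0.00320361, -0.97954202]]), 't': array([-0.04584537,  0.51214237,  
[... 273 characters left out ...]
[-0.50538559,  0.53502261, -0.67700533],
       [ 0.46675015, -0.49039174, -0.7359757 ]]), 't': array([0.35212345, 0.35138668, 1.21356861])}
{'intrinsics': array([[331.95621309,   0.        , 256.54974547],
       [  0.        , 331.95621309, 189.86363763],
       [  0.        ,   0.        ,   1.        ]]), 'k1': -0.06360674740563467, 'tool_from_camera': array([[ 9.51349218e-05, -9.70727209e-01, -2.40184673e-01,
         6.73578918e-02],
       [ 9.99999765e-01, -7.06884920e-05,  6.81784311e-04,
         1.10620001e-03],
       [-6.78804874e-04, -2.40184682e-01,  9.70726974e-01,
        -1.58517307e-01],
       [ 0.00000000e+00,  0.00000000e+00,  0.00000000e+00,
         1.00000000e+00]])}
```

View pics/top0.png

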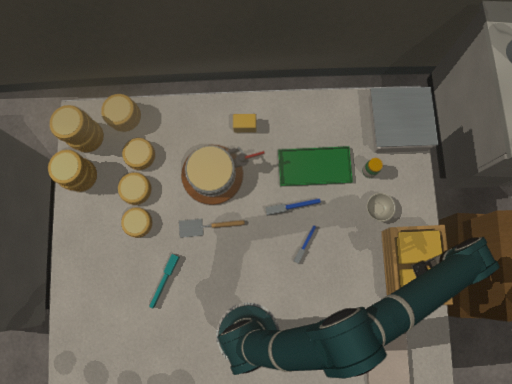

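View pics/side0.png

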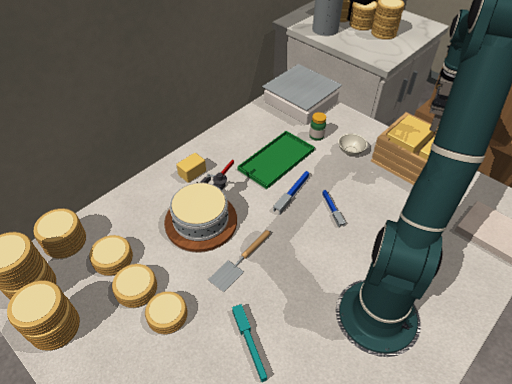

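Top view: blue bar with its shoe left at (275,210) and handle end at (320,202); the smaller blue decoy is at (306,243). The red lever runs from (245,157) to (264,153), pointing right. The tray is at (315,166) and the hoop at (212,172).

```bash
cat > m.py <<'E'
from h import *
def masks(f):
    h=cv2.cvtColor(f,cv2.COLOR_RGB2HSV);H,S,V=h[...,0].astype(int),h[...,1],h[...,2]
    return {'blue':(H>105)&(H<125)&(S>150)&(V>60),'red':((H<6)|(H>174))&(S>150)&(V>80),'green':(H>50)&(H<75)&(S>150)&(V>40)}
def comps(m,n=15):
    k,l,st,c=cv2.connectedComponentsWithStats(m.astype(np.uint8))
    return [(st[i,4],cv2.minAreaRect(np.argwhere(l==i)[:,::-1].astype(np.float32))) for i in range(1,k) if st[i,4]>=n]
E
python3 - <<'E'
from m import *
np.set_printoptions(precision=4,suppress=True)
Z={'blue':.028,'red':.114,'green':.02}
for n in('top','side'):
    f=cv2.imread(f'pics/{n}0.png')[:,:,::-1];c=cam(n)
    for k,m in masks(f).items():
        for a,r in comps(m):
            b=cv2.boxPoints(r)
            print(n,k,a,np.round(r[0],1),np.round(r[1],1),'\n',np.c_[b,plane(c,b,Z[k])[:,:2]].round(4).tolist())
E
```

```text
top blue 103 [302.5 203.6] [ 3.1 33.7] 
 [[285.6647, 205.2568, 0.4679, -0.1602], [318.786, 198.8873, 0.4874, -0.2867], [319.3781, 201.9658, 0.4755, -0.2882], [286.2568, 208.3352, 0.4561, -0.1618]]
top blue 42 [308.3 237.4] [ 1.8 23.7] 
 [[302.2001, 247.6001, 0.3064, -0.2136], [312.8, 226.4, 0.3838, -0.2576], [314.4, 227.2, 0.3805, -0.2634], [303.8, 248.4, 0.3033, -0.2194]]
top green 594 [330.5 163.5] [29. 33.] 
 [[314.0, 149.0, 0.6872, -0.2822], [347.0, 149.0, 0.6826, -0.4114], [347.0, 178.0, 0.5664, -0.4021], [314.0, 178.0, 0.5712, -0.2747]]
side blue 147 [298.5 183.3] [ 5.8 28.4] 
 [[287.2131, 192.3443, 0.4679, -0.1592], [305.4098, 170.5082, 0.489, -0.2856], [309.836, 174.1967, 0.4658, -0.2819], [291.6393, 196.0328, 0.4458, -0.1566]]
side blue 100 [328.8 200.4] [22.8  4.5] 
 [[321.3376, 191.4522, 0.385, -0.2432], [325.2611, 189.3121, 0.3812, -0.2606], [336.1911, 209.3503, 0.3001, -0.2127], [332.2675, 211.4904, 0.3041, -0.1963]]
side red 38 [227.1 166.2] [ 2.1 17. ] 
 [[220.7256, 171.8849, 0.6409, -0.0147], [231.938, 159.0708, 0.6577, -0.0838], [233.4956, 160.4336, 0.6491, -0.0827], [222.2832, 173.2478, 0.6326, -0.0138]]
side green 2001 [275.6 158.1] [35.  72.3] 
 [[236.439, 167.0488, 0.6886, -0.1329], [292.9025, 121.8781, 0.7065, -0.4772], [314.7561, 149.1951, 0.5398, -0.4071], [258.2927, 194.3659, 0.5387, -0.0893]]
```

```bash
cat >> h.py <<'E'
def d(target,yaw=None,s=None):
    s=s or state();r=rot(s['ee_rot']);R=r.as_matrix()
    x=R[:,0];cy=np.degrees(np.arctan2(x[1],x[0]))
    o='delta_tool mm '+str((1000*R.T@(np.array(target)-s['tcp_pos'])).round(1))+f' yaw {cy:.1f} tilt '+str(R[:2,2].round(4))
    if yaw is not None: o+=f' wz {-((yaw-cy+180)%360-180):.1f}'
    print(o, s['tcp_pos'].round(4), s['force'].round(1), 'g',s['gripper_width'].round(4), s['t'])
E
python3 -c "
from h import *
d([.470,-.211,.225],98.8)"
```

```text
Traceback (most recent call last):
  File "h.py", line 32, in d
    print(o, s['tcp_pos'].round(4), s['force'].round(1), 'g',s['gripper_width'].round(4), s['t'])
                                                             ^^^^^^^^^^^^^^^^^^^^^^^^
AttributeError: 'float' object has no attribute 'round'
```

```bash
sed -i "s/s\['gripper_width'\].round(4)/round(s['gripper_width'],4)/" h.py
python3 -c "
from h import *
d([.470,-.211,.225],98.8)"
```

```text
delta_tool mm [ 3.722e+02 -2.932e+02  2.000e-01] yaw 19.6 tilt [-0.0007  0.0014] wz -79.2 [ 0.2176 -0.612   0.2247] [ 0.3  0.6 -0.4] g 0.0923 0.1
```

```bash
python3 -m inch '{"delta_pos":[[0.0233,-0.0183,0],[0.0233,-0.0183,0],[0.0233,-0.0183,0],[0.0233,-0.0183,0],[0.0233,-0.0183,0],[0.0233,-0.0183,0],[0.0233,-0.0183,0],[0.0233,-0.0183,0],[0.0233,-0.0183,0],[0.0233,-0.0183,0],[0.0233,-0.0183,0],[0.0233,-0.0183,0],[0.0233,-0.0183,0],[0.0233,-0.0183,0],[0.0233,-0.0183,0],[0.0233,-0.0183,0]],"dr":[[0,0,0],[0,0,0],[0,0,0],[0,0,0],[0,0,0],[0,0,0],[0,0,0],[0,0,0],[0,0,0],[0,0,0],[0,0,0],[0,0,0],[0,0,0],[0,0,0],[0,0,0],[0,0,0]]}' 0.55
python3 -m inch '{"delta_pos":[[0,0,0],[0,0,0],[0,0,0],[0,0,0],[0,0,0],[0,0,0],[0,0,0],[0,0,0],[0,0,0],[0,0,0],[0,0,0],[0,0,0],[0,0,0],[0,0,0]],"dr":[[0,0,-6.6],[0,0,-6.6],[0,0,-6.6],[0,0,-6.6],[0,0,-6.6],[0,0,-6.6],[0,0,-6.6],[0,0,-6.6],[0,0,-6.6],[0,0,-6.6],[0,0,-6.6],[0,0,-6.6],[0,0,0],[0,0,0]]}'
python3 - <<'E'
from m import *
d([.470,-.211,.225],98.8)
s,f=snap('wrist','w1.png');c=cam('wrist',s)
for k,m in masks(f).items():
    for a,r in comps(m):
        b=cv2.boxPoints(r);print(k,a,np.c_[b,plane(c,b,.028 if k=='blue' else .116)[:,:2]].round(4).tolist())
E
```

```text
t: 1.43
tcp_pos: [0.4713, -0.2103, 0.2254]
ee_rot: [-0.0, 0.985, 0.17, -0.0]
force: [0.8, 0.3, -0.2]
gripper_width: 0.0506
grip_force: 0.0
t: 2.6
tcp_pos: [0.4707, -0.2117, 0.2253]
ee_rot: [-0.0, 0.652, 0.758, -0.0]
force: [-0.1, -0.0, 0.9]
gripper_width: 0.0508
grip_force: 0.0
delta_tool mm [ 0.8 -0.6  0.3] yaw 98.6 tilt [-0.0005  0.0003] wz -0.2 [ 0.4707 -0.2117  0.2253] [-0.1 -0.   0.9] g 0.0508 2.6
blue 1489 [[251.0, 122.0, 0.4576, -0.1615], [264.0, 122.0, 0.4711, -0.1595], [264.0, 238.0, 0.4913, -0.2885], [251.0, 238.0, 0.4766, -0.2907]]
blue 1096 [[106.04, 154.28, 0.306, -0.2185], [113.72, 144.04, 0.314, -0.2061], [184.44, 197.08, 0.3962, -0.2537], [176.76, 207.32, 0.3888, -0.2669]]
red 501 [[504.0, 0.0, 0.6373, -0.0342], [511.0, 0.0, 0.6431, -0.033], [511.0, 72.0, 0.6581, -0.0853], [504.0, 72.0, 0.6522, -0.0864]]
green 14218 [[310.4464, 251.6565, 0.5261, -0.26], [336.3545, 115.639, 0.5246, -0.1425], [460.3326, 139.2538, 0.6304, -0.1445], [434.4245, 275.2714, 0.6433, -0.267]]
green 96 [[304.0, 272.0, 0.5242, -0.2801], [313.0, 272.0, 0.5321, -0.279], [313.0, 286.0, 0.5349, -0.2927], [304.0, 286.0, 0.5268, -0.2939]]
green 602 [[296.0, 340.0, 0.5302, -0.3519], [296.0, 323.0, 0.5267, -0.3332], [339.0, 323.0, 0.5668, -0.3276], [339.0, 340.0, 0.5711, -0.3462]]
```

View pics/w1.png

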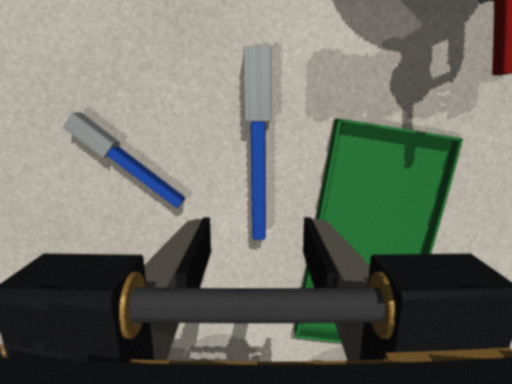

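The shoe is at (258,85) and the handle runs down column 258, between the fingers and aligned with the tool. The lever is at top right (508,36) and the tray is on the right.

```bash
python3 -m inch '{"delta_pos":[[-0.0013,0.0014,0.03],[0,0,0.03],[0,0,0.03],[0,0,0.03],[0,0,0.03],[0,0,0.03],[0,0,0.02],[0,0,0.01],[0,0,0],[0,0,0]],"dr":[[0,0,0],[0,0,0],[0,0,0],[0,0,0],[0,0,0],[0,0,0],[0,0,0],[0,0,0],[0,0,0],[0,0,0]]}'
python3 -m inch '{"delta_pos":[[0,0,0],[0,0,0],[0,0,0],[0,0,0],[0,0,0],[0,0,0],[0,0,0]],"dr":[[0,0,0],[0,0,0],[0,0,0],[0,0,0],[0,0,0],[0,0,0],[0,0,0]]}' 0 60
python3 - <<'E'
from m import *
d([.4723,-.2128,.03],98.6)
snap('wrist','w2.png')
E
```

```text
t: 3.48
tcp_pos: [0.4728, -0.2126, 0.0158]
ee_rot: [-0.0, 0.651, 0.759, -0.0]
force: [0.5, -0.0, -0.1]
gripper_width: 0.0506
grip_force: 0.0
t: 4.07
tcp_pos: [0.4728, -0.2129, 0.0161]
ee_rot: [0.0, 0.651, 0.759, -0.0]
force: [-1.5, -1.1, 5.6]
gripper_width: 0.0157
grip_force: 60.0
delta_tool mm [  0.2  -0.4 -13.9] yaw 98.8 tilt [ 0.0004 -0.0006] wz 0.2 [ 0.4728 -0.2129  0.0161] [-1.5 -1.1  5.6] g 0.0157 4.0667
```

View pics/w2.png

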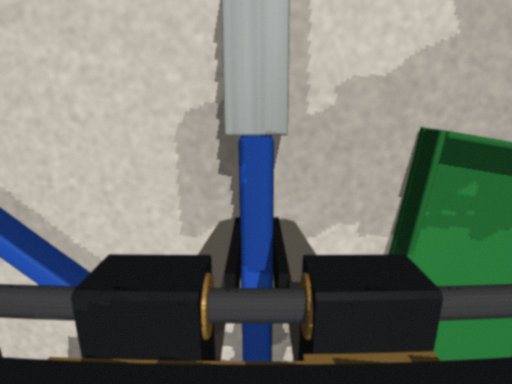

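The bar is gripped squarely along column 256, with the handle/shoe joint at row 135.

```bash
python3 -m inch '{"delta_pos":[[0,0,-0.01],[0,0,-0.02],[0,0,-0.03],[0,0,-0.03],[0,0,-0.03],[0,0,-0.03],[0,0,-0.03],[0.011,0.025,0],[0.011,0.025,0],[0.010,0.025,0],[0.010,0.025,0],[0.010,0.026,0],[0,0,0],[0,0,0],[0,0,0]],"dr":[[0,0,0],[0,0,0],[0,0,0],[0,0,0],[0,0,0],[0,0,0],[0,0,0],[0,0,0],[0,0,0],[0,0,0],[0,0,0],[0,0,0],[0,0,-3.1],[0,0,-3.1],[0,0,0]]}'
python3 - <<'E'
from m import *
from m import rot
np.set_printoptions(precision=4,suppress=True)
d([.676,-.142,.196],105)
s,f=snap('wrist','w3.png');c=cam('wrist',s)
for k,m in masks(f).items():
    if k=='green': continue
    for a,r in comps(m):
        b=cv2.boxPoints(r);print(k,a,np.c_[b,plane(c,b,s['tcp_pos'][2]+.012 if k=='blue' else .116)[:,:2]].round(4).tolist())
E
```

```text
t: 5.37
tcp_pos: [0.5886, -0.1414, 0.1949]
ee_rot: [-0.001, 0.608, 0.794, -0.0]
force: [-0.6, -0.1, -3.7]
gripper_width: 0.0154
grip_force: 60.0
delta_tool mm [-23.4  84.2  -1.2] yaw 105.1 tilt [-0.0018  0.0007] wz 0.1 [ 0.5886 -0.1414  0.1949] [-0.6 -0.1 -3.7] g 0.0154 5.3667
blue 4851 [[240.0, 136.0, 0.5678, -0.091], [273.0, 136.0, 0.5818, -0.0873], [273.0, 288.0, 0.602, -0.1587], [240.0, 288.0, 0.5863, -0.1629]]
blue 1315 [[-11.4445, 182.6284, 0.4575, -0.1424], [0.3576, 169.6054, 0.463, -0.1345], [63.2595, 226.6102, 0.4964, -0.1543], [51.4574, 239.6332, 0.4914, -0.1627]]
blue 1024 [[243.0, 323.0, 0.5928, -0.1821], [270.0, 323.0, 0.6061, -0.1784], [270.0, 360.0, 0.6124, -0.2006], [243.0, 360.0, 0.5985, -0.2044]]
red 1214 [[360.0657, 150.7449, 0.6514, -0.0868], [369.4353, 42.9944, 0.6339, -0.0155], [382.0357, 44.09, 0.6425, -0.0138], [372.6661, 151.8405, 0.6605, -0.0851]]
```

View pics/w3.png

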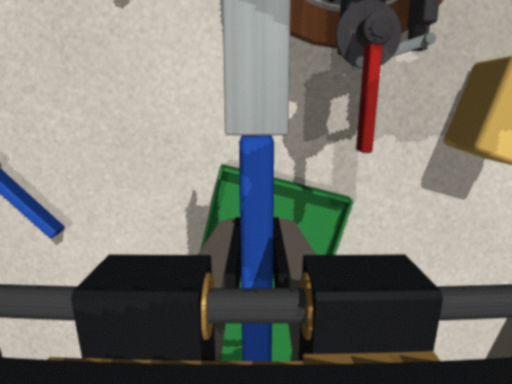

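The lever is clear at (372,98), its hub at (379,27). The bar is straight in the grip. I'll move over the lever.

```bash
python3 -m inch '{"delta_pos":[[-0.0065,0.0195,0],[-0.0065,0.0195,0],[-0.0065,0.0195,0],[-0.0065,0.0197,0],[0,0,0.015],[0,0,0.015],[0,0,0],[0,0,0]],"dr":[[0,0,0.9],[0,0,0],[0,0,0],[0,0,0],[0,0,0],[0,0,0],[0,0,0],[0,0,0]]}'
python3 - <<'E'
from m import *
s=state();d([.671,-.1462,.165],104.2)
R=rot(s['ee_rot']).as_matrix();print((R[:,0]).round(4))
ims=[]
for n in('side','top','wrist'):
    s,f=snap(n,n+'4.png');c=cam(n,s)
    if n=='wrist': p=(256,60)
    else: p=proj(c,[.6485,-.057,.13])[0]
    x,y=int(min(max(p[0],50),462)),int(min(max(p[1],50),334))
    ims.append(cv2.resize(f[y-50:y+50,x-50:x+50] if n!='wrist' else f[0:200,156:356],(260,260),interpolation=cv2.INTER_CUBIC)); print(n,x,y)
    if n!='wrist':
        for a,r in comps(masks(f)['red'],5):
            b=cv2.boxPoints(r);print(a,np.c_[b,plane(c,b,.114)[:,:2]].round(4).tolist())
cv2.imwrite('pics/c4.png',np.hstack(ims)[:,:,::-1])
E
```

```text
t: 6.08
tcp_pos: [0.6701, -0.1483, 0.1646]
ee_rot: [-0.001, 0.616, 0.788, -0.001]
force: [1.3, 0.1, -2.7]
gripper_width: 0.0156
grip_force: 60.0
delta_tool mm [ 1.8  1.3 -0.4] yaw 104.0 tilt [-0.0028  0.0004] wz -0.2 [ 0.6701 -0.1483  0.1646] [ 1.3  0.1 -2.7] g 0.0156 6.0833
[-0.2419  0.9703  0.001 ]
side 228 160
36 [[220.9016, 171.918, 0.6404, -0.015], [231.3115, 159.4262, 0.658, -0.0811], [232.9836, 160.8197, 0.649, -0.0801], [222.5737, 173.3115, 0.6317, -0.0143]]
top 256 152
wrist 256 60
```

View pics/c4.png

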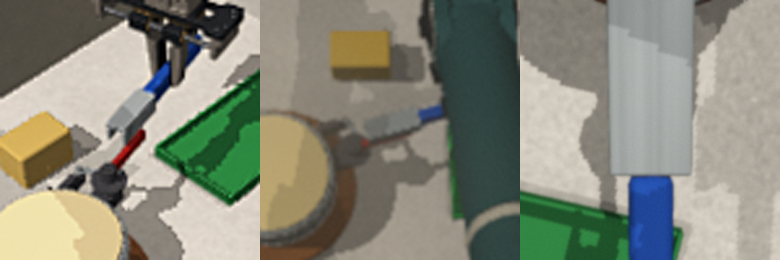

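Run:
```python
from m import *
s=state();R=rot(s['ee_rot']).as_matrix();T=np.array(s['tcp_pos'])
u=R[:,0];v=np.array([u[1],-u[0],0]);gz=np.array([0,0,1.])
sh=[T+u*a+v*b+gz*.012 for a,b in((.055,-.014),(.130,-.014),(.130,.014),(.055,.014))]
y=np.radians(-75.8);l=np.array([np.cos(y),np.sin(y),0]);n=np.array([-l[1],l[0],0]);P=np.array([.635,-.0036,.116])
lv=[P+l*a+n*b for a,b in((.011,-.0045),(.085,-.0045),(.085,.0045),(.011,.0045))]
ims=[]
for nme in('side','top'):
    f=cv2.imread(f'pics/{nme}4.png');c=cam(nme);p=proj(c,np.mean(lv,0))[0];x,yy=int(p[0]),int(p[1])
    g=cv2.resize(f[yy-35:yy+25,x-35:x+35],None,fx=5.5,fy=5.5,interpolation=cv2.INTER_CUBIC)
    for q,col in((sh,(255,0,255)),(lv,(0,255,255))):
        w=((proj(c,q)-[x-35,yy-35]+.5)*5.5).astype(int);cv2.polylines(g,[w],True,col,1)
    ims.append(g)
cv2.imwrite('pics/c5.png',np.hstack(ims))
```

```text
(no output)
```

View pics/c5.png

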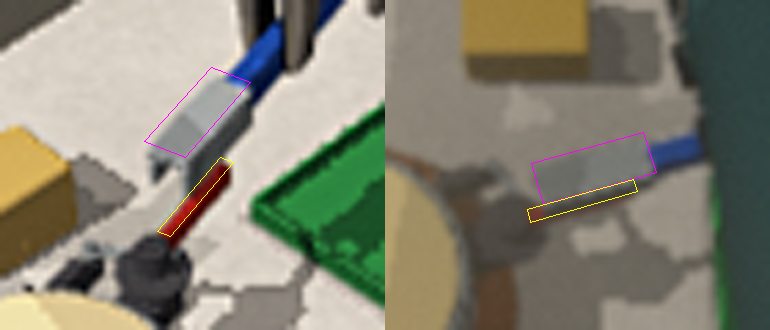

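Side and top views: the predicted shoe (magenta) and lever (yellow) outlines both agree with the image within a pixel. I'll descend.

```bash
python3 -m inch '{"delta_pos":[[0.0018,0.0013,0.01],[0,0,0.01],[0,0,0.006],[0,0,0.006],[0,0,0.006],[0,0,0.006],[0,0,0],[0,0,0]],"dr":[[0,0,0],[0,0,0],[0,0,0],[0,0,0],[0,0,0],[0,0,0],[0,0,0],[0,0,0]]}'
python3 -c "
from h import *
d([.671,-.1462,.1125],104.2)"
```

```text
t: 6.9
tcp_pos: [0.6719, -0.1458, 0.1211]
ee_rot: [-0.0, 0.615, 0.788, -0.0]
force: [-0.4, 0.8, -2.3]
gripper_width: 0.0153
grip_force: 60.0
delta_tool mm [-0.1 -1.   8.6] yaw 104.1 tilt [-0.0008  0.0002] wz -0.1 [ 0.6719 -0.1458  0.1211] [-0.4  0.8 -2.3] g 0.0153 6.9
```

```bash
python3 -m inch '{"delta_pos":[[0,0,0.004],[0,0,0.003],[0,0,0],[0,0,0]],"dr":[[0,0,0],[0,0,0],[0,0,0],[0,0,0]]}'
python3 - <<'E'
from m import *
d([.671,-.1462,.1125],104.2)
s,f=snap('side','side6.png');s,g=snap('top','top6.png')
a=cv2.resize(f[120:210,180:290],None,fx=3.6,fy=3.6,interpolation=cv2.INTER_CUBIC);b=cv2.resize(g[110:200,210:320],None,fx=3.6,fy=3.6,interpolation=cv2.INTER_CUBIC)
cv2.imwrite('pics/c6.png',np.hstack([a,b])[:,:,::-1])
E
```

```text
t: 7.23
tcp_pos: [0.672, -0.1459, 0.1144]
ee_rot: [-0.0, 0.615, 0.788, -0.0]
force: [-0.4, 0.6, -2.6]
gripper_width: 0.0153
grip_force: 60.0
delta_tool mm [-0.  -1.1  1.9] yaw 104.1 tilt [-0.0003 -0.0001] wz -0.1 [ 0.672  -0.1459  0.1144] [-0.4  0.6 -2.6] g 0.0153 7.2333
```

View pics/c6.png

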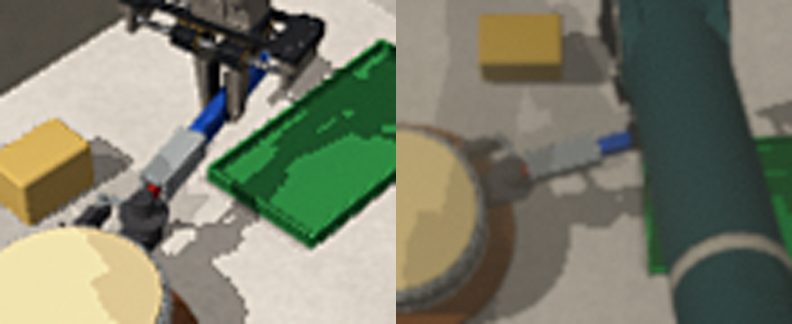

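The shoe is seated over the lever in both views, with only the red root visible at (150,187). Next: a small test arc.

```bash
cat >> h.py <<'E'
def arc(P=(.635,-.0036)):
    s=state();R=rot(s['ee_rot']).as_matrix();v=np.array(P)-s['tcp_pos'][:2]
    x=R[:,0];print('r %.4f bearing %.1f yaw %.1f z %.4f'%(np.hypot(*v),np.degrees(np.arctan2(v[1],v[0])),np.degrees(np.arctan2(x[1],x[0])),s['tcp_pos'][2]),s['force'].round(1),s['ft_torque'].round(2),round(s['gripper_width'],4),s['t'])
E
python3 -c "
from h import *
arc()"
python3 -m inch '{"delta_pos":[[0.0004,-0.01025,0],[0.0004,-0.01025,0],[0.0004,-0.01025,0],[0.0004,-0.01025,0],[0,0,0]],"dr":[[0,0,4],[0,0,4],[0,0,4],[0,0,4],[0,0,0]]}'
python3 -c "
from h import *
arc()"
```

```text
r 0.1471 bearing 104.7 yaw 104.1 z 0.1148 [ 0.2 -0.1 -2.9] [-0.21 -0.16 -0.02] 0.0155 7.3333
t: 7.75
tcp_pos: [0.6331, -0.1495, 0.1154]
ee_rot: [0.002, 0.72, 0.694, 0.002]
force: [7.1, 1.0, -7.9]
gripper_width: 0.0155
grip_force: 60.1
r 0.1459 bearing 89.2 yaw 87.9 z 0.1154 [ 7.1  1.  -7.9] [-0.2  -1.71 -0.42] 0.0155 7.75
```

```bash
python3 -m inch '{"delta_pos":[[0.0003,-0.01025,0],[0.0003,-0.01025,0],[0.0003,-0.01025,0],[0.0003,-0.01025,0],[0.0003,-0.01025,0],[0.0003,-0.01025,0],[0.0003,-0.01025,0],[0,0,0]],"dr":[[0,0,4],[0,0,4],[0,0,4],[0,0,4],[0,0,4],[0,0,4],[0,0,4],[0,0,0]]}'
python3 -c "
from h import *
arc()"
```

```text
t: 8.42
tcp_pos: [0.5667, -0.1314, 0.116]
ee_rot: [0.003, 0.867, 0.499, 0.004]
force: [12.2, -2.6, -10.9]
gripper_width: 0.0155
grip_force: 60.2
r 0.1449 bearing 61.9 yaw 59.8 z 0.1160 [ 12.2  -2.6 -10.9] [-1.26 -2.61 -0.68] 0.0155 8.4167
```

```bash
python3 -m inch '{"delta_pos":[[0.0001,-0.0103,0.0004],[0.0001,-0.0103,0.0004],[0.0001,-0.0103,0.0004],[0.0001,-0.0103,0.0004],[0.0001,-0.0103,0],[0.0001,-0.0103,0],[0,0,0]],"dr":[[0,0,4],[0,0,4],[0,0,4],[0,0,4],[0,0,4],[0,0,4],[0,0,0]]}'
python3 - <<'E'
from m import *
arc()
s,f=snap('side','side7.png');s,g=snap('top','top7.png');s,w=snap('wrist','w7.png')
a=cv2.resize(f[130:220,190:300],(320,262),interpolation=cv2.INTER_CUBIC);b=cv2.resize(w,(349,262))
cv2.imwrite('pics/c7.png',np.hstack([a,b])[:,:,::-1])
E
```

```text
t: 9.0
tcp_pos: [0.5192, -0.0911, 0.1149]
ee_rot: [0.002, 0.951, 0.308, 0.004]
force: [5.9, -2.3, -0.9]
gripper_width: 0.0159
grip_force: 60.0
r 0.1452 bearing 37.1 yaw 35.9 z 0.1149 [ 5.9 -2.3 -0.9] [-0.79 -1.07 -0.33] 0.0159 9.0
```

View pics/c7.png

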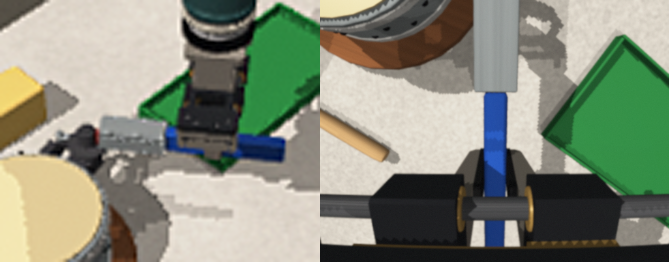

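The bar is still on the lever and straight in the grip. I'll carry on through the dead point.

```bash
python3 -m inch '{"delta_pos":[[0.0003,-0.0103,0],[0.0003,-0.0103,0],[0.0003,-0.0103,0],[0.0003,-0.0103,0],[0.0003,-0.0103,0],[0,0,0]],"dr":[[0,0,4],[0,0,4],[0,0,4],[0,0,4],[0,0,4],[0,0,0]]}'
python3 -c "
from h import *
arc()"
python3 -m inch '{"delta_pos":[[0.0002,-0.0077,0],[0,0,0],[0,0,0]],"dr":[[0,0,3],[0,0,0],[0,0,0]]}'
python3 -c "
from h import *
arc()"
```

```text
t: 9.65
tcp_pos: [0.4931, -0.043, 0.1134]
ee_rot: [-0.0, 0.99, 0.141, 0.0]
force: [-0.1, 0.6, -3.0]
gripper_width: 0.0157
grip_force: 60.0
r 0.1472 bearing 15.5 yaw 16.2 z 0.1134 [-0.1  0.6 -3. ] [0.05 0.09 0.03] 0.0157 9.65
t: 9.9
tcp_pos: [0.4918, -0.0378, 0.1132]
ee_rot: [0.0, 0.993, 0.116, 0.0]
force: [-0.1, -1.1, -2.9]
gripper_width: 0.0156
grip_force: 60.0
r 0.1472 bearing 13.4 yaw 13.3 z 0.1132 [-0.1 -1.1 -2.9] [-0.1   0.16  0.01] 0.0156 9.9
```

```bash
python3 -m inch '{"delta_pos":[[0.0001,-0.0052,0],[0.0001,-0.0052,0],[0,0,0]],"dr":[[0,0,2],[0,0,2],[0,0,0]]}'
python3 -c "
from h import *
arc()"
python3 -m inch '{"delta_pos":[[0.0001,-0.0052,0],[0,0,0]],"dr":[[0,0,2],[0,0,0]]}'
python3 -c "
from h import *
arc()"
```

```text
t: 10.15
tcp_pos: [0.4904, -0.0299, 0.1132]
ee_rot: [0.001, 0.997, 0.078, 0.001]
force: [2.7, -4.8, -4.3]
gripper_width: 0.0159
grip_force: 60.0
r 0.1469 bearing 10.3 yaw 9.0 z 0.1132 [ 2.7 -4.8 -4.3] [-1.07 -0.19 -0.28] 0.0159 10.15
t: 10.32
tcp_pos: [0.4903, -0.0273, 0.1132]
ee_rot: [0.003, 0.998, 0.06, 0.001]
force: [3.0, -11.2, -5.3]
gripper_width: 0.0154
grip_force: 60.0
r 0.1466 bearing 9.3 yaw 6.9 z 0.1132 [  3.  -11.2  -5.3] [-2.55 -0.48 -0.23] 0.0154 10.3167
```

The force builds against the stop, so the clamp is shut. I'll back off to the middle of the slack and lift.

```bash
python3 -m inch '{"delta_pos":[[0.0002,0.008,0],[0.0002,0.008,0],[0,0,0]],"dr":[[0,0,-4],[0,0,-4],[0,0,0]]}'
python3 -c "
from h import *
arc()"
```

```text
t: 10.57
tcp_pos: [0.4923, -0.0405, 0.113]
ee_rot: [0.0, 0.991, 0.131, 0.0]
force: [0.1, -0.4, -3.3]
gripper_width: 0.0155
grip_force: 60.0
r 0.1474 bearing 14.5 yaw 15.1 z 0.1130 [ 0.1 -0.4 -3.3] [-0.04  0.13 -0.07] 0.0155 10.5667
```

```bash
python3 -m inch '{"delta_pos":[[0,0,-0.006],[0,0,-0.01],[0,0,-0.015],[0,0,-0.02],[0,0,-0.025],[0,0,0]],"dr":[[0,0,0],[0,0,0],[0,0,0],[0,0,0],[0,0,0],[0,0,0]]}'
python3 - <<'E'
from m import *
arc()
for n in('top','side'):
    f=cv2.imread(f'pics/{n}0.png')[:,:,::-1];h=cv2.cvtColor(f,cv2.COLOR_RGB2HSV)
    m=((h[...,0]>45)&(h[...,0]<80)&(h[...,1]>110)).astype(np.uint8)
    m=cv2.morphologyEx(m,cv2.MORPH_CLOSE,np.ones((3,3)))
    k=max(cv2.findContours(m,0,2)[0],key=cv2.contourArea)
    q=cv2.approxPolyDP(cv2.convexHull(k),5,True)[:,0].astype(float);print(n,np.c_[q,plane(cam(n),q,.02)[:,:2]].round(4).tolist())
s,f=snap('side','side8.png');c=cam('side')
for a,r in comps(masks(f)['red'],5):
    b=cv2.boxPoints(r);print(a,np.c_[b,plane(c,b,.114)[:,:2]].round(4).tolist())
E
```

```text
t: 11.07
tcp_pos: [0.495, -0.0374, 0.1941]
ee_rot: [0.001, 0.991, 0.131, 0.005]
force: [1.1, 0.5, -2.4]
gripper_width: 0.0157
grip_force: 60.0
r 0.1440 bearing 13.6 yaw 15.1 z 0.1941 [ 1.1  0.5 -2.4] [-0.05  0.02 -0.02] 0.0157 11.0667
top [[348.0, 148.0, 0.6866, -0.4157], [351.0, 181.0, 0.554, -0.4166], [281.0, 185.0, 0.5485, -0.1467], [283.0, 151.0, 0.6836, -0.161]]
side [[314.0, 147.0, 0.5496, -0.415], [266.0, 188.0, 0.5395, -0.1298], [238.0, 169.0, 0.6773, -0.1296], [285.0, 131.0, 0.6924, -0.4112]]
86 [[220.2337, 178.8609, 0.6188, 0.0087], [221.9941, 174.5858, 0.6288, -0.0088], [242.2633, 182.9319, 0.5536, -0.0276], [240.503, 187.2071, 0.5445, -0.0102]]
```

```bash
python3 -m inch '{"delta_pos":[[0.0049,0.0288,0],[0.0049,0.0288,0],[0.0049,0.0288,0],[0.0049,0.0288,0],[0.0049,0.0288,0],[0.0049,0.0288,0],[0.0049,0.0288,0],[0.0049,0.0288,0],[0.0049,0.0288,0],[0.0044,0.0288,0],[0,0,0]],"dr":[[0,0,0],[0,0,0],[0,0,0],[0,0,0],[0,0,0],[0,0,0],[0,0,0],[0,0,0],[0,0,0],[0,0,0],[0,0,0]]}'
python3 -m inch '{"delta_pos":[[0,0,0],[0,0,0],[0,0,0],[0,0,0],[0,0,0],[0,0,0],[0,0,0],[0,0,0],[0,0,0],[0,0,0],[0,0,0],[0,0,0],[0,0,0],[0,0,0],[0,0,0]],"dr":[[0,0,-6.4],[0,0,-6.4],[0,0,-6.4],[0,0,-6.4],[0,0,-6.4],[0,0,-6.4],[0,0,-6.4],[0,0,-6.4],[0,0,-6.4],[0,0,-6.4],[0,0,-6.4],[0,0,-6.1],[0,0,0],[0,0,0],[0,0,0]]}'
python3 - <<'E'
from m import *
d([.6165,-.303,.194],91.5)
s,w=snap('wrist','w9.png');s,f=snap('side','side9.png')
a=cv2.resize(f[90:230,190:350],(320,280),interpolation=cv2.INTER_CUBIC)
cv2.imwrite('pics/c9.png',np.hstack([a,cv2.resize(w,(373,280))])[:,:,::-1])
E
```

```text
t: 12.03
tcp_pos: [0.6132, -0.3102, 0.187]
ee_rot: [0.002, 0.992, 0.128, -0.001]
force: [-0.9, -0.1, -2.3]
gripper_width: 0.0151
grip_force: 60.0
t: 13.28
tcp_pos: [0.6133, -0.3033, 0.1882]
ee_rot: [-0.0, 0.698, 0.716, -0.0]
force: [0.1, -0.4, -3.8]
gripper_width: 0.0157
grip_force: 60.0
delta_tool mm [ 0.2  3.2 -5.8] yaw 91.4 tilt [-0.0008  0.0004] wz -0.1 [ 0.6133 -0.3033  0.1882] [ 0.1 -0.4 -3.8] g 0.0157 13.2833
```

View pics/c9.png

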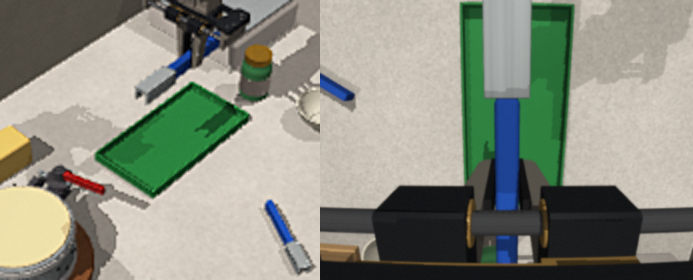

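The lever now points shut, toward the robot, at (85,182) in the side crop. The bar hangs over the tray and parallel to it, with the tray centre about 10 mm to tool +y. Lowering.

```bash
python3 -m inch '{"delta_pos":[[0,0.010,0.02],[0,0,0.03],[0,0,0.03],[0,0,0.03],[0,0,0.025],[0,0,0.015],[0,0,0.006],[0,0,0.005],[0,0,0.004],[0,0,0],[0,0,0]],"dr":[[0,0,0],[0,0,0],[0,0,0],[0,0,0],[0,0,0],[0,0,0],[0,0,0],[0,0,0],[0,0,0],[0,0,0],[0,0,0]]}'
python3 -c "
from h import *
d([.623,-.303,.0205],91.5)"
```

```text
t: 14.3
tcp_pos: [0.6244, -0.3036, 0.0253]
ee_rot: [0.001, 0.697, 0.717, 0.0]
force: [-0.0, -0.1, -2.7]
gripper_width: 0.0156
grip_force: 60.0
delta_tool mm [ 0.7 -1.4  4.8] yaw 91.6 tilt [ 0.0019 -0.0009] wz 0.1 [ 0.6244 -0.3036  0.0253] [-0.  -0.1 -2.7] g 0.0156 14.3
```

```bash
python3 -m inch '{"delta_pos":[[0,0,0.002],[0,0,0.002],[0,0,0],[0,0,0]],"dr":[[0,0,0],[0,0,0],[0,0,0],[0,0,0]]}'
python3 -m inch '{"delta_pos":[[0,0,0.001],[0,0,0],[0,0,0]],"dr":[[0,0,0],[0,0,0],[0,0,0]]}'
```

```text
t: 14.63
tcp_pos: [0.624, -0.3035, 0.0205]
ee_rot: [0.001, 0.697, 0.717, 0.0]
force: [0.5, -0.1, -2.2]
gripper_width: 0.0151
grip_force: 60.0
t: 14.88
tcp_pos: [0.624, -0.3036, 0.0202]
ee_rot: [0.001, 0.697, 0.717, 0.0]
force: [-0.5, 0.0, 5.1]
gripper_width: 0.0159
grip_force: 60.0
```

Touched down on the floor (+7 N). I'll release and retreat.

```bash
python3 -m inch '{"delta_pos":[[0,0,0],[0,0,0],[0,0,0],[0,0,0],[0,0,0],[0,0,0]],"dr":[[0,0,0],[0,0,0],[0,0,0],[0,0,0],[0,0,0],[0,0,0]]}' 0.5 10
python3 -m inch '{"delta_pos":[[0,0,-0.005],[0,0,-0.01],[0,0,-0.02],[0,0,-0.03],[0,0,-0.03],[0,0,-0.03],[0,0,-0.03],[0,0,-0.03],[-0.03,0,0],[-0.03,0,0],[-0.03,0,0],[-0.03,0,0],[0,0,0],[0,0,0],[0,0,0]],"dr":[[0,0,0],[0,0,0],[0,0,0],[0,0,0],[0,0,0],[0,0,0],[0,0,0],[0,0,0],[0,0,0],[0,0,0],[0,0,0],[0,0,0],[0,0,0],[0,0,0],[0,0,0]]}'
python3 - <<'E'
from m import *
s,w=snap('wrist','w10.png');s,f=snap('side','side10.png')
cv2.imwrite('pics/c10.png',np.hstack([cv2.resize(f,(400,300)),cv2.resize(w,(400,300))])[:,:,::-1])
E
```

```text
t: 15.38
tcp_pos: [0.6235, -0.3032, 0.0188]
ee_rot: [-0.0, 0.697, 0.717, -0.0]
force: [0.6, 0.3, -0.5]
gripper_width: 0.0459
grip_force: 0.0
t: 16.63
tcp_pos: [0.6271, -0.4222, 0.2045]
ee_rot: [-0.0, 0.697, 0.717, 0.001]
force: [-0.2, 0.9, 0.2]
gripper_width: 0.0459
grip_force: 0.0
```

View pics/c10.png

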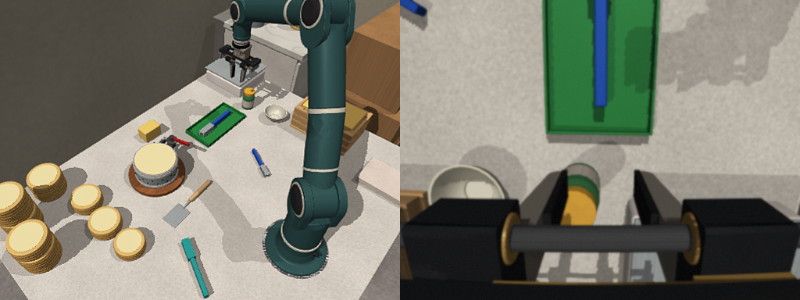

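The bar lies flat inside the tray (side view (212,124)), the lever is shut, and everything else is in place. Handing in.

```bash
python3 -c "
from station import *
print(hand_in())"
```

```text
the job is handed in; nothing more can be done
None
```

The clamp lever is swung fully shut with the bar, the bar lies flat and the same way up in the green tray, and the job is handed in at about 17 s of the 58 s allowed (no verdict was returned).

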